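Nest the washing dishes and press the lid home

ROBOT

A 6-joint arm with a two-finger parallel gripper is mounted at the origin on the work surface. World frame = base frame: x ahead of the robot, y to its left, z up, the work surface at z = 0. Lengths are in m, angles in degrees, forces in N, time in s.
With the tool pointing down it reaches from about 0.25 to 0.725 m from the base axis. Payload 9.7 kg.
Tool frame: the origin (TCP) lies midway between the tips of the shut fingers; the grasp point (between the pads) lies 19 mm behind it (grip_point_offset is the distance from the TCP to the grasp point, in m); y points along the fingers, z is the direction in which the jaws open and shut, and the axes are right-handed (so a half turn about y gives the same grasp; the last joint's range is limited). The gripper opens to 85 mm and grips with 20 to 120 N. Pads are 22 mm wide; open, the fingers measure 114 mm over their backs; the gripper's body (76 mm by 85 mm) begins 54 mm behind the grasp point. The pads swing forward as they close: fully open they stand 13 mm farther back than shut.
Start: joints at [-75.745, 4.979, 10.078, 95.1, 0, 90], TCP at [0.135, -0.533, 0.231] pointing down, gripper open.
Joint ranges: [-179.16, 179.16], [-48.56, 103.87], [-65.8, 70.77], [-126.05, 130.52], [-82.76, 87.17], [-180, 180]. Speed limits (degrees/s): [127.2, 127.2, 147.25, 180, 180, 180].

INTERFACE

Orientations are given as [roll, pitch, yaw] about the fixed x, y, z axes, in that order (R = Rz(yaw) Ry(pitch) Rx(roll)).
In Python, from workcell import get_obs, camera, job_done, grip_point_offset gives the robot as it stands.
- The arm moves only by the tool move_arm, never from a script. Its argument "deltas" is a list that holds one entry, the list of rows, each a list of 4 numbers: the shift along the tool's x, y, z in m, then the turn about the tool's y in degrees. A call has 1 to 5 rows; each row is the pose to reach, as a shift and turn from the pose commanded when the call began, along the tool's axes at that moment; what a row does not reach only later rows make up. A row lasts 1/10 s, in which the tool goes at most 50 mm and 8.59 degrees, less where a joint would pass 70% of its speed; a pose out of reach is approached as far as the arm can. A call with a gripper value outside its range is refused whole. "claw" is the finger opening in m, from 0 to 0.0854, set as the call begins (left out, the last holds). The fingers move at their own pace and stop on an object; "newtons" is the grip in N (left out, the last holds). Time passes only in rows, so rows that repeat a pose let the fingers close. It gives the time, the measured TCP pose, the force and the opening at its end, in the units of the state.
- get_obs(): the state, without advancing time (a new reading comes with each control period).
- camera(name): name is "scene" or "top" or "wrist"; returns a dict with "color" (384x512x3 uint8, blue, green, red), "range_z" (384x512 float32, m along the optical axis (not along the pixel's ray), 0 where there is no reading), "fx", "fy", "cx", "cy" (pixels), "k1" (the pictures are not rectified: a ray, as slopes to the right and down, at radius r is drawn at 1 + k1 r^2 times it, then the intrinsics apply), "T" (4x4, takes a point from camera to world coordinates). Camera axes: x right, y down, z forward; pixel columns grow to the right and rows downward; lengths in m; the calibration is good to about 2 mm. A picture is of the moment at which its call begins.
- job_done(): hands the job in, once; it reports no verdict.
The state is a dict: "time": time; "q": joint angles; "qd": joint speeds; "joint_efforts": joint torques, N m; "ee_pos": TCP position; "tcp_rot": TCP orientation; "wrist_force": force on the tool from outside, world axes, zero at the start; "torque": the same for the moment, N m; "opening": finger opening in m.
Only numpy, scipy, OpenCV 4.12 (cv2) and the standard library are available. Lean on these libraries where they do the work, as an engineer would, in place of code of your own. Each camera call takes 0.05 s, during which the arm holds its last target. There are 200 camera calls.

TASK

Put the parts-washing dishes away as one nested set: first lower the blue medium dish into the large steel dish so that its foot sits flat inside the locating ring on the floor, and let go; then in the same way the small brass dish into the medium one; then put the lid on the large dish and press it down firmly, with about 10 N, to be sure it is fully home, and let go. Set the dishes and the lid down rather than dropping them, keep the large dish upright on the bench, and leave the hub, the yellow bin and the spanner where they are.

Things in the scene. Friction and masses are not known exactly. Their poses are not given: they have to be found in the camera images.
- large_dish: Bare steel round open dish, loose, 0.7 kg. Outer diameter 160 mm at foot, 180 at rim; 80 high; wall 4; mouth inner diameter 172; floor 5 thick. On the floor a concentric locating ring, inner diameter 100, outer 108, top 10 mm above the origin: the medium dish's foot goes inside it. Origin: centre of the underside, z up.
- medium_dish: Blue metal round open dish, loose, 0.18 kg. Foot diameter 92 mm, rim 116; 46 high; wall 4; floor 5 thick. Rolled rim 9 thick radially (inner diameter 98), 16 tall: pinch it from above, one finger inside, with 60 N or more. Floor ring for the small dish: inner diameter 56, outer 64, top 10 above origin. Origin: centre of underside, z up; nested it is 5 mm above the large dish's.
- small_dish: Brass-coloured round open beaker-like dish, loose, 0.1 kg. Foot diameter 48 mm, rim 60; 58 high; wall 4; floor 5 thick. Rolled rim 9 thick radially (inner diameter 42), 16 tall, pinched from above like the medium's. Origin: centre of underside, z up; nested it is 5 mm above the medium's, its rim 17 above the medium's rim and 12 below the large rim.
- lid: Dark steel round lid, loose, 0.22 kg, right way up. Plug 164 mm diameter, 6 deep, bevelled, enters the large dish's mouth; above it a 188 disc, 5 thick, rests on the rim; red round knob 36 diameter, 30 tall, its top 41 above the origin. Origin: centre of the plug's underside, z up; home it is 74 mm above the large dish's. Rigid: nothing snaps when pressed.
- hub: Bystander: loose turned dark steel hub, 96 mm diameter, 55 high; origin at the centre of its underside.
- bin: Bystander: loose open yellow plastic bin, 80 x 120 x 50 mm; origin at the centre of its underside.
- spanner: Bystander: loose steel spanner lying flat, about 180 mm long along its x axis; origin on its underside near the middle.
Not all that is in view belongs to the job. Several things look just like the medium_dish: the one meant starts farthest to the robot's right. Leave any orange or red look-alike of the large_dish alone.

How it is judged (in metres and radians):
On the way, in this order (a step that is already met when the one before it is completed fails the run):
1. the medium dish sits flat inside the large dish's locating ring, let go (horizontal distance between medium_dish and large_dish below 0.008 m and z of medium_dish in the frame of large_dish between 0.002 and 0.008 m and angle between each of medium_dish, large_dish's own z axis and vertical below 0.05 rad and contact force between the fingers and medium_dish below 0.1 N), for 0.2 s.
2. the small dish sits flat inside the medium dish's locating ring, let go, the medium dish still in place (horizontal distance between medium_dish and large_dish below 0.008 m and z of medium_dish in the frame of large_dish between 0.002 and 0.008 m and angle between each of medium_dish, small_dish, large_dish's own z axis and vertical below 0.05 rad and horizontal distance between small_dish and medium_dish below 0.008 m and z of small_dish in the frame of medium_dish between 0.002 and 0.008 m and contact force between the fingers and small_dish below 0.1 N), for 0.2 s.
3. the lid is home on the large dish and pressed onto it with more than 6 N (horizontal distance between each of medium_dish, lid and large_dish below 0.008 m and z of medium_dish in the frame of large_dish between 0.002 and 0.008 m and angle between each of medium_dish, small_dish, lid, large_dish's own z axis and vertical below 0.05 rad and horizontal distance between small_dish and medium_dish below 0.008 m and z of small_dish in the frame of medium_dish between 0.002 and 0.008 m and z of lid in the frame of large_dish between 0.07 and 0.0765 m and contact force between lid and large_dish above 6 N), for 0.2 s.
At the end, for the whole second after the job is handed in: Medium dish in large, small in medium: each origin 2 to 8 mm above the outer one's, within 8 mm of its axis. Lid home on the large dish: origin 70 to 76.5 mm above its origin, within 8 mm of its axis. All within 0.05 rad of upright, large dish on the bench (4 mm), let go, slower than 0.02 m/s (all of step 2 and horizontal distance between lid and large_dish below 0.008 m and z of lid in the frame of large_dish between 0.07 and 0.0765 m and angle between lid's own z axis and vertical below 0.05 rad and linear speed of each of large_dish, medium_dish, small_dish, lid below 0.02 m/s and height (world z) of large_dish between -0.004 and 0.004 m and contact force between the fingers and large_dish below 0.1 N and contact force between the fingers and medium_dish below 0.1 N and contact force between the fingers and lid below 0.1 N); the robot touches nothing.
It fails at once if a bystander (hub, bin or spanner) is moved by more than 25 mm (distance of any of hub, bin, spanner from where it was at the start of the episode above 0.025 m).
It fails at once if the large dish is tipped by more than 0.35 rad (angle between large_dish's own z axis and vertical above 0.35 rad).
It fails at once if a dish or the lid is dropped (moves faster than 0.6 m/s with no finger on it, a fall of about 20 mm) ((linear speed of large_dish above 0.6 m/s and contact force between the fingers and large_dish below 0.1 N) or (linear speed of medium_dish above 0.6 m/s and contact force between the fingers and medium_dish below 0.1 N) or (linear speed of small_dish above 0.6 m/s and contact force between the fingers and small_dish below 0.1 N) or (linear speed of lid above 0.6 m/s and contact force between the fingers and lid below 0.1 N)).
It also fails if it takes over 72 s, if anything falls off the work surface, if the arm or the gripper's body presses on something with over 40 N, if the wrist force passes 120 N, or if a joint passes its speed limit or range.

## Working session

There is one attempt and no reset: what is moved stays moved. The work goes in short steps, Python scripts to look and compute and a tool call to move; the robot and the scene stay as the last step left them, time stands still between calls to the robot, and variables do not carry over. Pictures are saved under pics/ and viewed, about 8 in all and at most 12, crops included, and the job is handed in when it is done.

Besides the shell and the picture viewer there is one more tool, called after "Emit:" by a JSON object that holds its "fn" and its "kwargs". move_arm: Moves the arm, as the interface text tells. Its arguments: {"type":"object","properties":{"deltas":{"type":"array"},"claw":{"type":"number"},"newtons":{"type":"number"}},"required":["deltas"]}

```bash
ls; mkdir -p pics
cat > h.py <<'E'
import numpy as np, cv2
from workcell import get_obs, camera, job_done, grip_point_offset
def cloud(c):
    h,w=c["range_z"].shape
    u,v=np.meshgrid(np.arange(w),np.arange(h))
    xd=(u-c["cx"])/c["fx"]; yd=(v-c["cy"])/c["fy"]
    x,y=xd.copy(),yd.copy()
    for _ in range(10):
        s=1+c["k1"]*(x*x+y*y); x,y=xd/s,yd/s
    z=c["range_z"]; P=np.stack([x*z,y*z,z,np.ones_like(z)],-1)@np.array(c["T"]).T
    P=P[...,:3]; P[z<=0]=np.nan
    return P
def circ(p):
    # robust-ish algebraic circle fit, twice with outlier cut
    for _ in range(4):
        A=np.c_[2*p,np.ones(len(p))]; s=np.linalg.lstsq(A,(p**2).sum(1),rcond=None)[0]
        r=np.sqrt(s[2]+s[0]**2+s[1]**2); e=np.hypot(*(p-s[:2]).T)-r
        k=abs(e)<max(2*np.median(abs(e)),.001); p=p[k]
    return s[:2],r,len(p)
E
python3 - <<'E'
from h import *
o=get_obs(); print({k:np.round(v,3) for k,v in o.items()},grip_point_offset)
for n in("scene","top"):
    c=camera(n); cv2.imwrite(f"pics/{n}0.png",c["color"]); print(n,c["fx"],c["cx"],c["cy"],c["k1"],np.round(c["T"],3).tolist(),(c["range_z"]>0).mean())
    P=cloud(c); np.save(f"{n}0.npy",P)
E
```

```text
pics
{'time': np.float64(0.0), 'q': array([-7.5745e+01,  5.0110e+00,  1.0032e+01,  9.5099e+01, -1.0000e-03,
        8.9998e+01]), 'qd': array([ 0.062,  0.032,  0.065,  0.012,  0.068, -0.075]), 'joint_efforts': array([-2.0000e-03, -5.2039e+01,  4.6480e+01,  1.6000e-02, -0.0000e+00,
        0.0000e+00]), 'ee_pos': array([ 0.135, -0.533,  0.231]), 'tcp_rot': array([-9.00780e+01, -1.00000e-03, -1.65743e+02]), 'wrist_force': array([ 0.622, -0.085,  0.025]), 'torque': array([ 0.02 , -0.017, -0.012]), 'opening': np.float64(0.085)} 0.0187
scene 436.9247573658136 252.4711532253307 196.58384233882938 0.019493110660741633 [[0.587, 0.439, -0.68, 1.35], [0.809, -0.316, 0.495, -0.648], [0.002, -0.841, -0.541, 0.747], [0.0, 0.0, 0.0, 1.0]] 0.9960225423177084
top 464.8632464893469 260.80435417898764 191.20125437720475 -0.1786829547048198 [[0.01, -0.994, 0.105, 0.36], [-1.0, -0.01, -0.003, -0.014], [0.004, -0.105, -0.994, 1.478], [0.0, 0.0, 0.0, 1.0]] 0.9960734049479166
```

View pics/top0.png

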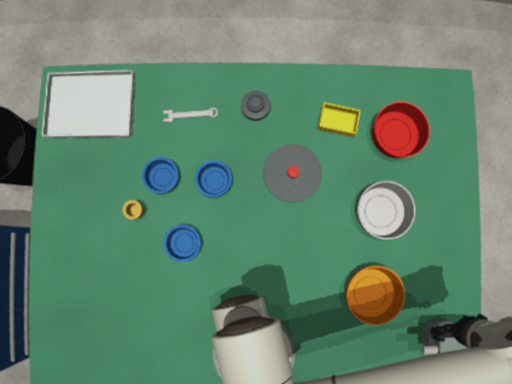

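View pics/scene0.png

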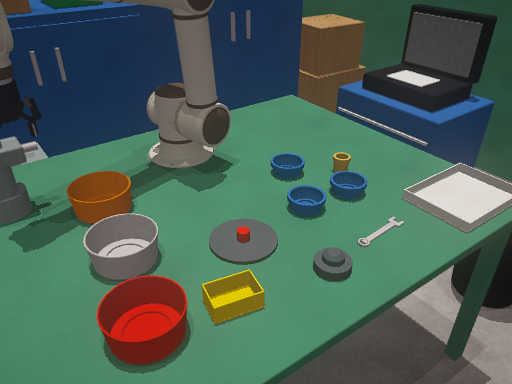

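The top view shows three blue dishes, at (161,175), (213,178) and (182,243). The one at (213,178) is farthest right (lowest y), so it is the medium dish. The others are the small brass dish at (133,210), the lid at (293,173) and the steel dish at (385,210).

Run:
```python
from h import *
P=np.load("top0.npy")
for n,u,v,w,z0,z1 in(("large",385,210,40,.072,.09),("med",213,178,25,.04,.056),("small",133,210,16,.05,.068),("lid",293,173,36,.006,.018),("knob",293,172,12,.035,.05),("medB",161,175,25,.04,.056),("medC",182,243,25,.04,.056)):
    Q=P[v-w:v+w,u-w:u+w].reshape(-1,3); q=Q[(Q[:,2]>z0)&(Q[:,2]<z1)]
    c,r,k=circ(q[:,:2]); print(n,c.round(4),"r",r.round(4),"zmed",np.median(q[:,2]).round(4),len(q),k,"bbox c",((q.min(0)+q.max(0))/2).round(4),"reach",np.hypot(*c).round(3))
for n,u,v in(("bin",340,119),("hub",256,104),("spanner",190,115)):print(n,P[v,u].round(3))
```

```text
large [ 0.4551 -0.4015] r 0.0868 zmed 0.0799 307 217 bbox c [ 0.4562 -0.4021  0.0802] reach 0.607
med [0.549  0.1313] r 0.0531 zmed 0.046 317 268 bbox c [0.5489 0.1316 0.0479] reach 0.564
small [0.449  0.3805] r 0.0256 zmed 0.0583 148 116 bbox c [0.4493 0.3811 0.0583] reach 0.589
lid [ 0.5756 -0.1168] r 0.0757 zmed 0.0117 2516 1642 bbox c [ 0.5782 -0.1187  0.012 ] reach 0.587
knob [ 0.5749 -0.1169] r 0.0147 zmed 0.0415 102 65 bbox c [ 0.5753 -0.1165  0.0421] reach 0.587
medB [0.5592 0.2989] r 0.0537 zmed 0.0468 314 275 bbox c [0.5598 0.2992 0.0474] reach 0.634
medC [0.3495 0.2245] r 0.0538 zmed 0.0461 320 277 bbox c [0.3499 0.2253 0.0475] reach 0.415
bin [ 0.755 -0.274  0.009]
hub [0.788 0.    0.054]
spanner [0.764 0.216 0.004]
```

```bash
cat >> h.py <<'E'
from scipy.spatial.transform import Rotation as Rot
def axes(yaw): return Rot.from_euler("xyz",[-90,0,yaw],degrees=True).as_matrix()
def plan(x,y,z,yaw=None,step=.045,start=None):
    """print how far to go, per call of 5 rows, in tool axes; yaw None -> jaws radial"""
    o=get_obs(); p,w=(np.array(o["ee_pos"]),o["tcp_rot"][2]) if start is None else start
    g=np.array([x,y,z]); yaw=np.degrees(np.arctan2(y,x))-90 if yaw is None else yaw
    dw=(yaw-w+180)%360-180
    n=max(1,int(np.ceil(max(np.linalg.norm(g-p)/step,abs(dw)/8)/5)))
    for i in range(n):
        t=(g-p)/(n-i); d=((yaw-w+180)%360-180)/(n-i)
        l=np.round(axes(w).T@t,3); a=-np.round(d,1)
        print([[float(np.round(k*v,4)) for v in (*(l/5),a/5)] for k in range(1,6)])
        p=p+axes(w)@l; w=w-a
    print("end",p.round(4),round(w,2)); return p,w
def near(c,r):
    """point r from centre c towards the base"""
    c=np.array(c); return c*(1-r/np.hypot(*c))
E
python3 - <<'E'
from h import *
x,y=near([.549,.1313],.0535); print(x,y)
plan(x,y,.17)
E
```

```text
0.4969674021575765 0.1188557739586335
[[-0.0256, 0.003, -0.0272, -4.46], [-0.0512, 0.006, -0.0544, -8.92], [-0.0768, 0.009, -0.0816, -13.38], [-0.1024, 0.012, -0.1088, -17.84], [-0.128, 0.015, -0.136, -22.3]]
[[-0.034, 0.003, -0.0154, -4.46], [-0.068, 0.006, -0.0308, -8.92], [-0.102, 0.009, -0.0462, -13.38], [-0.136, 0.012, -0.0616, -17.84], [-0.17, 0.015, -0.077, -22.3]]
[[-0.0372, 0.003, -0.0014, -4.46], [-0.0744, 0.006, -0.0028, -8.92], [-0.1116, 0.009, -0.0042, -13.38], [-0.1488, 0.012, -0.0056, -17.84], [-0.186, 0.015, -0.007, -22.3]]
[[-0.0348, 0.0032, 0.0128, -4.46], [-0.0696, 0.0064, 0.0256, -8.92], [-0.1044, 0.0096, 0.0384, -13.38], [-0.1392, 0.0128, 0.0512, -17.84], [-0.174, 0.016, 0.064, -22.3]]
end [0.4968 0.1185 0.1697] -76.54
```

Emit:
{"fn": "move_arm", "kwargs": {"deltas": [[[-0.0256, 0.003, -0.0272, -4.46], [-0.0512, 0.006, -0.0544, -8.92], [-0.0768, 0.009, -0.0816, -13.38], [-0.1024, 0.012, -0.1088, -17.84], [-0.128, 0.015, -0.136, -22.3]]]}}

```text
time: 0.6
ee_pos: [0.2263, -0.3683, 0.2158]
tcp_rot: [-90.0, 0.0, -143.3]
wrist_force: [0.4, 0.4, -0.3]
opening: 0.0856
```

Emit:
{"fn": "move_arm", "kwargs": {"deltas": [[[-0.034, 0.003, -0.0154, -4.46], [-0.068, 0.006, -0.0308, -8.92], [-0.102, 0.009, -0.0462, -13.38], [-0.136, 0.012, -0.0616, -17.84], [-0.17, 0.015, -0.077, -22.3]]]}}

```text
time: 1.1
ee_pos: [0.317, -0.2052, 0.201]
tcp_rot: [-90.0, -0.0, -121.0]
wrist_force: [-0.3, -0.1, -0.2]
opening: 0.0857
```

Emit:
{"fn": "move_arm", "kwargs": {"deltas": [[[-0.0372, 0.003, -0.0014, -4.46], [-0.0744, 0.006, -0.0028, -8.92], [-0.1116, 0.009, -0.0042, -13.38], [-0.1488, 0.012, -0.0056, -17.84], [-0.186, 0.015, -0.007, -22.3]]]}}

```text
time: 1.6
ee_pos: [0.4073, -0.0422, 0.186]
tcp_rot: [-90.0, -0.0, -98.6]
wrist_force: [-0.4, -0.8, 0.2]
opening: 0.0856
```

Emit:
{"fn": "move_arm", "kwargs": {"deltas": [[[-0.0348, 0.0032, 0.0128, -4.46], [-0.0696, 0.0064, 0.0256, -8.92], [-0.1044, 0.0096, 0.0384, -13.38], [-0.1392, 0.0128, 0.0512, -17.84], [-0.174, 0.016, 0.064, -22.3]]], "claw": 0.04}}

```text
time: 2.1
ee_pos: [0.4973, 0.1198, 0.1698]
tcp_rot: [-90.0, -0.0, -76.3]
wrist_force: [0.1, -0.5, 0.5]
opening: 0.04
```

Run:
```python
from h import *
o=get_obs(); print(o["ee_pos"].round(4),o["tcp_rot"].round(2),o["opening"])
c=camera("wrist"); cv2.imwrite("pics/w1.png",c["color"]); P=cloud(c); np.save("w1.npy",P); cv2.imwrite
T=np.array(c["T"]); print(T.round(3).tolist())
m=(P[...,2]>.042)&(P[...,2]<.051)&(np.hypot(P[...,0]-.549,P[...,1]-.1313)<.075)
q=P[m]; print(len(q),circ(q[:,:2]),np.median(q[:,2]),q.min(0),q.max(0))
```

```text
[0.4973 0.1198 0.1698] [-90.02  -0.   -76.34] 0.04000118362069508
[[0.972, 0.224, 0.076, 0.479], [0.236, -0.92, -0.313, 0.199], [0.0, 0.322, -0.947, 0.311], [0.0, 0.0, 0.0, 1.0]]
3357 (array([0.55066707, 0.13065647]), np.float64(0.05321775355937073), 3170) 0.044962182287606234 [0.49329771 0.07258413 0.04200312] [0.60934043 0.18792126 0.04733   ]
```

View pics/w1.png

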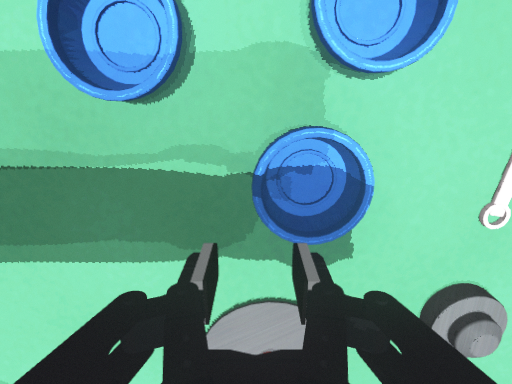

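The close view agrees with the top view: the medium dish is centred at about (0.550, 0.131) with its rim near z 0.045. In the picture it lies at (313,185), beyond the fingers.

Run:
```python
from h import *
x,y=near([.550,.131],.053); s=plan(x,y,.08); s=plan(x,y,.030,start=s,step=.02)
```

```text
[[0.0008, 0.0176, -0.0004, 0.12], [0.0016, 0.0352, -0.0008, 0.24], [0.0024, 0.0528, -0.0012, 0.36], [0.0032, 0.0704, -0.0016, 0.48], [0.004, 0.088, -0.002, 0.6]]
end [0.4981 0.1189 0.0804] -76.58
[[0.0, 0.01, 0.0, 0.0], [0.0, 0.02, 0.0, 0.0], [0.0, 0.03, 0.0, 0.0], [0.0, 0.04, 0.0, 0.0], [0.0, 0.05, 0.0, 0.0]]
end [0.4981 0.1189 0.0304] -76.58
```

Emit:
{"fn": "move_arm", "kwargs": {"deltas": [[[0.001, 0.018, 0, 0.1], [0.002, 0.036, -0.001, 0.2], [0.003, 0.054, -0.001, 0.4], [0.003, 0.07, -0.002, 0.5], [0.004, 0.088, -0.002, 0.6]]]}}

```text
time: 2.65
ee_pos: [0.4956, 0.1139, 0.0814]
tcp_rot: [-90.0, 0.0, -77.1]
wrist_force: [0.3, 0.5, -0.3]
opening: 0.0399
```

Emit:
{"fn": "move_arm", "kwargs": {"deltas": [[[0, 0.01, 0, 0], [0, 0.02, 0, 0], [0, 0.03, 0, 0], [0, 0.04, 0, 0], [0, 0.05, 0, 0]]]}}

```text
time: 3.15
ee_pos: [0.496, 0.114, 0.0318]
tcp_rot: [-90.0, 0.0, -77.1]
wrist_force: [-0.6, 0.6, -0.2]
opening: 0.0399
```

Emit:
{"fn": "move_arm", "kwargs": {"deltas": [[[0, 0, 0, 0], [0, 0, 0, 0], [0, 0, 0, 0], [0, 0, 0, 0], [0, 0, 0, 0]]], "claw": 0, "newtons": 90}}

```text
time: 3.65
ee_pos: [0.4962, 0.1139, 0.0327]
tcp_rot: [-90.0, -0.0, -77.2]
wrist_force: [0.6, -0.8, -0.8]
opening: 0.0068
```

Run:
```python
from h import *
for i in range(3):
    o=get_obs(); print(o["time"],o["ee_pos"].round(4),o["tcp_rot"].round(2),o["opening"],o["wrist_force"].round(2),o["qd"].round(1))
    c=camera("wrist")
cv2.imwrite("pics/w2.png",c["color"]); P=cloud(c)
m=(P[...,2]>.042)&(P[...,2]<.051)&(np.hypot(P[...,0]-.549,P[...,1]-.1313)<.075)&(c["color"][...,0]>120)
q=P[m]; print(len(q),circ(q[:,:2]),np.median(q[:,2]),q.min(0),q.max(0))
```

```text
3.65 [0.4962 0.1139 0.0327] [-8.996e+01 -1.000e-02 -7.715e+01] 0.006840145516263294 [ 0.61 -0.8  -0.78] [-0.1 -0.  -0.1 -0.1  0.1  0. ]
3.7 [0.4962 0.1139 0.0326] [-8.996e+01 -1.000e-02 -7.715e+01] 0.006733217508491362 [-0.16  0.13 -0.46] [ 0.   0.  -0.1 -0.   0.1 -0. ]
3.75 [0.4961 0.1139 0.0326] [-8.997e+01 -1.000e-02 -7.715e+01] 0.00684934882371055 [-0.09 -0.9  -0.3 ] [ 0.1  0.  -0.   0.1 -0.   0.1]
8318 (array([0.54759351, 0.12524865]), np.float64(0.05286166183785021), 7003) 0.044966879002629204 [0.48502654 0.07458031 0.04201048] [0.60656946 0.18174912 0.05094309]
```

View pics/w2.png

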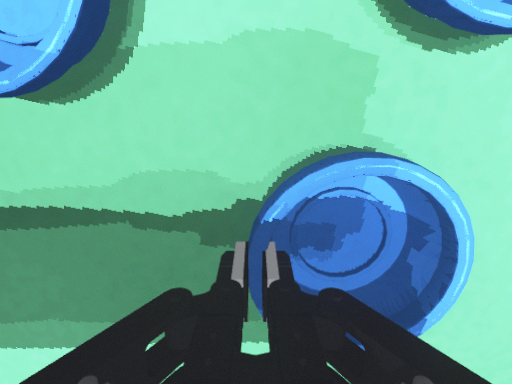

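Run:
```python
from h import *
o=get_obs()
s=plan(*o["ee_pos"][:2],.15,yaw=o["tcp_rot"][2],step=.03)
x,y=near([.4555,-.4017],.0527); s=plan(x,y,.17,start=s,step=.035)
```

```text
[[-0.0, -0.0234, 0.0, -0.0], [-0.0, -0.0468, 0.0, -0.0], [-0.0, -0.0702, 0.0, -0.0], [-0.0, -0.0936, 0.0, -0.0], [-0.0, -0.117, 0.0, -0.0]]
end [0.4961 0.1139 0.1496] -77.15
[[0.03, -0.0014, -0.0124, 3.62], [0.06, -0.0028, -0.0248, 7.24], [0.09, -0.0042, -0.0372, 10.86], [0.12, -0.0056, -0.0496, 14.48], [0.15, -0.007, -0.062, 18.1]]
[[0.0324, -0.0014, -0.0024, 3.62], [0.0648, -0.0028, -0.0048, 7.24], [0.0972, -0.0042, -0.0072, 10.86], [0.1296, -0.0056, -0.0096, 14.48], [0.162, -0.007, -0.012, 18.1]]
[[0.0316, -0.0012, 0.0078, 3.62], [0.0632, -0.0024, 0.0156, 7.24], [0.0948, -0.0036, 0.0234, 10.86], [0.1264, -0.0048, 0.0312, 14.48], [0.158, -0.006, 0.039, 18.1]]
end [ 0.4155 -0.3669  0.1696] -131.45
```

Emit:
{"fn": "move_arm", "kwargs": {"deltas": [[[0, -0.006, 0, 0], [0, -0.02, 0, 0], [0, -0.05, 0, 0], [0, -0.09, 0, 0], [0, -0.117, 0, 0]]]}}

```text
time: 4.3
ee_pos: [0.4962, 0.1141, 0.1529]
tcp_rot: [-89.9, 0.0, -77.1]
wrist_force: [1.0, 0.4, -2.0]
opening: 0.007
```

Run:
```python
from h import *
c=camera("wrist"); o=get_obs(); P=cloud(c); t=np.array(o["ee_pos"]); print(t,o["opening"],o["wrist_force"].round(2))
m=(np.hypot(P[...,0]-.548,P[...,1]-.125)<.068)&(P[...,2]>.12)&(P[...,2]<.18)&(c["color"][...,0]>1.5*c["color"][...,1])
q=P[m]; print(len(q),np.percentile(q[:,2],[1,50,95,99]))
```

```text
[0.49748808 0.11433025 0.15702163] 0.006649013229696077 [-1.26 -0.11  2.5 ]
21235 [0.12288421 0.12936765 0.1652031  0.16607914]
```

Emit:
{"fn": "move_arm", "kwargs": {"deltas": [[[0.02, -0.001, -0.009, 2.6], [0.05, -0.002, -0.02, 6], [0.08, -0.004, -0.034, 9.6], [0.115, -0.006, -0.049, 13.8], [0.15, -0.007, -0.062, 18.1]]]}}

```text
time: 4.85
ee_pos: [0.4683, -0.0472, 0.1574]
tcp_rot: [-89.9, 0.0, -95.4]
wrist_force: [0.8, 0.6, -1.8]
opening: 0.007
```

Emit:
{"fn": "move_arm", "kwargs": {"deltas": [[[0.0324, -0.0014, -0.0024, 3.62], [0.0648, -0.0028, -0.0048, 7.24], [0.0972, -0.0042, -0.0072, 10.86], [0.1296, -0.0056, -0.0096, 14.48], [0.162, -0.007, -0.012, 18.1]]]}}

```text
time: 5.35
ee_pos: [0.4416, -0.2076, 0.1643]
tcp_rot: [-90.0, 0.0, -113.5]
wrist_force: [0.3, 0.1, -1.5]
opening: 0.007
```

Emit:
{"fn": "move_arm", "kwargs": {"deltas": [[[0.035, -0.0012, 0.0085, 4.2], [0.07, -0.0024, 0.017, 8.2], [0.105, -0.0036, 0.026, 12], [0.138, -0.0048, 0.034, 15.8], [0.158, -0.006, 0.039, 18.1]]]}}

```text
time: 5.85
ee_pos: [0.4145, -0.3689, 0.1699]
tcp_rot: [-90.0, -0.0, -131.7]
wrist_force: [0.4, 0.2, -1.6]
opening: 0.0069
```

Emit:
{"fn": "move_arm", "kwargs": {"deltas": [[[0, 0, 0, 0], [0, 0, 0, 0], [0, 0, 0, 0]]]}}

```text
time: 6.15
ee_pos: [0.4154, -0.3661, 0.1696]
tcp_rot: [-90.0, 0.0, -131.4]
wrist_force: [-0.7, -0.0, -2.0]
opening: 0.0067
```

Run:
```python
from h import *
c=camera("wrist"); o=get_obs(); P=cloud(c); np.save("w3.npy",P); cv2.imwrite("pics/w3.png",c["color"]); t=np.array(o["ee_pos"]); print(t.round(4),o["tcp_rot"].round(2),o["opening"],o["wrist_force"].round(2),o["qd"].round(1))
a=np.radians(o["tcp_rot"][2]+90); d=t[:2]+.0527*np.array([np.cos(a),np.sin(a)]); print("dish pred",d)
b=c["color"][...,0].astype(int); g=c["color"][...,1].astype(int); r=c["color"][...,2].astype(int)
blue=b>1.4*g; H=np.hypot(P[...,0]-d[0],P[...,1]-d[1])
q=P[blue&(P[...,2]>.176)&(P[...,2]<.20)&(H<.07)]; print("med",len(q),circ(q[:,:2]),np.median(q[:,2]))
m=~blue&(P[...,2]>.074)&(P[...,2]<.086)&(np.hypot(P[...,0]-.4555,P[...,1]+.4017)<.105)&(abs(r-g)<30)
q=P[m]; print("large",len(q),circ(q[:,:2]),np.median(q[:,2]),q.min(0),q.max(0))
```

```text
[ 0.4155 -0.366   0.1696] [-8.9990e+01  1.0000e-02 -1.3136e+02] 0.006893618554002245 [-0.62 -0.22 -2.17] [ 0.2 -0.2 -0.2 -0.2 -0.   0.1]
dish pred [ 0.45506167 -0.40079008]
med 7903 (array([ 0.45599731, -0.3995436 ]), np.float64(0.0522901529450103), 5920) 0.1811504923797844
large 2169 (array([ 0.45575856, -0.40347974]), np.float64(0.08622057582117122), 1811) 0.07870310146265133 [ 0.36832987 -0.43687148  0.07400024] [ 0.54502218 -0.31536767  0.08161607]
```

View pics/w3.png

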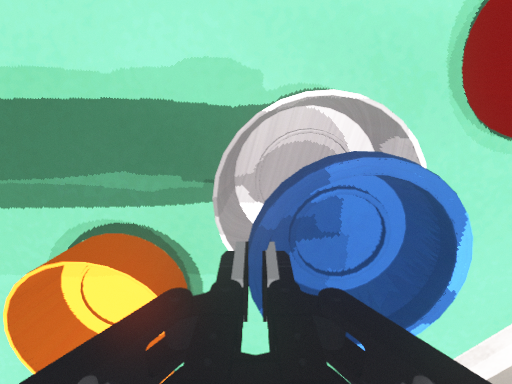

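Medium dish held at (345,245), over the steel dish behind it at (310,180). A fixed-radius fit of both rims should give a cleaner offset between them.

```bash
cat >> h.py <<'E'
from scipy.optimize import least_squares
def fix(q,r,c0):
    s=least_squares(lambda c:np.hypot(*(q-c).T)-r,c0,loss="soft_l1",f_scale=.001); return s.x.round(4),np.median(abs(s.fun)).round(4)
E
python3 - <<'E'
from h import *
P=np.load("w3.npy"); I=cv2.imread("pics/w3.png").astype(int); blue=I[...,0]>1.4*I[...,1]
H=np.hypot(P[...,0]-.4555,P[...,1]+.4005)
q=P[blue&(abs(P[...,2]-.1815)<.003)&(H<.062)&(H>.044)][:,:2]; print(fix(q,.0535,[.455,-.4]))
H=np.hypot(P[...,0]-.456,P[...,1]+.4025)
q=P[~blue&(abs(P[...,2]-.0795)<.003)&(H<.095)&(H>.08)&(P[...,1]>-.44)][:,:2]; print(fix(q,.088,[.455,-.4]),len(q))
P=np.load("top0.npy"); H=np.hypot(P[...,0]-.456,P[...,1]+.4025)
q=P[(abs(P[...,2]-.08)<.003)&(H<.1)][:,:2]; print("top",fix(q,.088,[.455,-.4]),len(q))
x,y=.4155,-.3661
E
```

```text
(array([ 0.4552, -0.4016]), np.float64(0.0022))
(array([ 0.4551, -0.4054]), np.float64(0.001)) 1976
top (array([ 0.4549, -0.4018]), np.float64(0.0014)) 186
```

Emit:
{"fn": "move_arm", "kwargs": {"deltas": [[[0.002, 0.015, 0.0015, 0], [0.002, 0.04, 0.0015, 0], [0.002, 0.07, 0.0015, 0], [0.002, 0.095, 0.0015, 0], [0.002, 0.109, 0.0015, 0]]]}}

```text
time: 6.7
ee_pos: [0.4142, -0.368, 0.0571]
tcp_rot: [-90.2, 0.0, -131.4]
wrist_force: [-0.6, 0.3, -1.4]
opening: 0.0068
```

Emit:
{"fn": "move_arm", "kwargs": {"deltas": [[[0, 0, 0, 0], [0, 0, 0, 0], [0, 0, 0, 0]]]}}

```text
time: 7.0
ee_pos: [0.4157, -0.3698, 0.0618]
tcp_rot: [-89.9, 0.0, -131.4]
wrist_force: [-0.1, 0.0, -1.4]
opening: 0.0067
```

Run:
```python
from h import *
for n in("wrist","top"):
    c=camera(n); o=get_obs(); P=cloud(c); cv2.imwrite(f"pics/{n}4.png",c["color"]); t=np.array(o["ee_pos"]); print(t.round(4),o["tcp_rot"].round(2),o["wrist_force"].round(2))
    a=np.radians(o["tcp_rot"][2]+90); d=t[:2]+.0527*np.array([np.cos(a),np.sin(a)]); print("dish pred",d.round(4))
    I=c["color"].astype(int); blue=I[...,0]>1.4*I[...,1]
    zr=t[2]+.0125
    H=np.hypot(P[...,0]-d[0],P[...,1]-d[1])
    q=P[blue&(abs(P[...,2]-zr)<.004)&(H<.065)&(H>.042)]; print("med",fix(q[:,:2],.0535,d),len(q),np.median(q[:,2]))
    H=np.hypot(P[...,0]-.456,P[...,1]+.4025)
    q=P[~blue&(abs(P[...,2]-.0795)<.003)&(H<.1)&(H>.078)&(abs(I[...,2]-I[...,1])<30)]; print("large",fix(q[:,:2],.088,[.455,-.4]),len(q))
```

```text
[ 0.4157 -0.3699  0.0618] [ -89.87   -0.   -131.44] [-0.85 -0.04 -1.87]
dish pred [ 0.4552 -0.4048]
med (array([ 0.4554, -0.4053]), np.float64(0.0022)) 7076 0.07339856053412654
large (array([ 0.4546, -0.405 ]), np.float64(0.0011)) 5584
[ 0.4156 -0.3699  0.0616] [ -89.88   -0.   -131.44] [ 0.54  0.21 -1.72]
dish pred [ 0.4551 -0.4047]
med (array([ 0.4537, -0.4052]), np.float64(0.0022)) 97 0.07465289873887349
large (array([ 0.4542, -0.403 ]), np.float64(0.0013)) 93
```

View pics/wrist4.png

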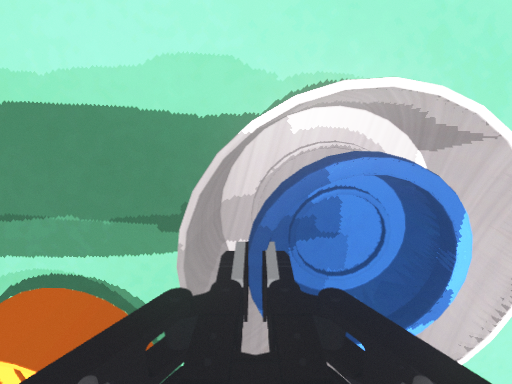

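Offset is under 1 mm in the wrist view and about 2 mm in the top view. I shift 1 mm in y and lower the dish.

Emit:
{"fn": "move_arm", "kwargs": {"deltas": [[[-0.001, 0.005, -0.001, 0], [-0.001, 0.01, -0.001, 0], [-0.001, 0.014, -0.001, 0], [-0.001, 0.018, -0.001, 0], [-0.001, 0.019, -0.001, 0]]]}}

```text
time: 7.6
ee_pos: [0.4147, -0.3677, 0.0405]
tcp_rot: [-90.1, -0.0, -131.4]
wrist_force: [-0.1, 0.0, -1.1]
opening: 0.0069
```

Emit:
{"fn": "move_arm", "kwargs": {"deltas": [[[0, 0, 0, 0], [0, 0.001, 0, 0], [0, 0.002, 0, 0], [0, 0.003, 0, 0], [0, 0.003, 0, 0]]]}}

```text
time: 8.1
ee_pos: [0.415, -0.368, 0.0383]
tcp_rot: [-90.0, 0.0, -131.4]
wrist_force: [0.4, 0.1, -1.0]
opening: 0.0068
```

Emit:
{"fn": "move_arm", "kwargs": {"deltas": [[[0, 0.001, 0, 0], [0, 0.001, 0, 0], [0, 0.002, 0, 0], [0, 0.002, 0, 0]]]}}

```text
time: 8.5
ee_pos: [0.415, -0.368, 0.0375]
tcp_rot: [-89.9, -0.0, -131.4]
wrist_force: [-4.3, 3.2, 9.4]
opening: 0.0067
```

Emit:
{"fn": "move_arm", "kwargs": {"deltas": [[[0, 0, 0, 0], [0, 0, 0, 0], [0, 0, 0, 0]]], "claw": 0.016}}

```text
time: 8.8
ee_pos: [0.4153, -0.3683, 0.0366]
tcp_rot: [-89.9, 0.0, -131.4]
wrist_force: [1.1, -1.6, 3.9]
opening: 0.016
```

Emit:
{"fn": "move_arm", "kwargs": {"deltas": [[[0, -0.004, 0, 0], [0, -0.012, 0, 0], [0, -0.03, 0, 0], [0, -0.07, 0, 0], [0, -0.11, 0, 0]]]}}

```text
time: 9.3
ee_pos: [0.4144, -0.3674, 0.1473]
tcp_rot: [-90.1, 0.0, -131.4]
wrist_force: [0.7, -0.2, 1.0]
opening: 0.0161
```

Emit:
{"fn": "move_arm", "kwargs": {"deltas": [[[0, 0, 0, 0], [0, 0, 0, 0], [0, 0, 0, 0]]]}}

```text
time: 9.6
ee_pos: [0.4146, -0.3676, 0.1453]
tcp_rot: [-90.1, 0.0, -131.4]
wrist_force: [0.2, 0.4, -0.3]
opening: 0.0162
```

Run:
```python
from h import *
c=camera("wrist"); o=get_obs(); P=cloud(c); cv2.imwrite("pics/w5.png",c["color"])
I=c["color"].astype(int); blue=I[...,0]>1.4*I[...,1]
H=np.hypot(P[...,0]-.455,P[...,1]+.403)
q=P[blue&(abs(P[...,2]-.049)<.005)&(H<.065)&(H>.042)]; print("med",fix(q[:,:2],.0535,[.455,-.403]),len(q),np.median(q[:,2]))
A=np.linalg.lstsq(np.c_[q[:,:2],np.ones(len(q))],q[:,2],rcond=None)[0]; print("tilt",A[:2])
q=P[~blue&(abs(P[...,2]-.0795)<.003)&(H<.1)&(H>.078)&(abs(I[...,2]-I[...,1])<30)]; print("large",fix(q[:,:2],.088,[.455,-.4]),len(q))
x,y=near([.449,.3805],.0245); print(o["ee_pos"])
s=plan(x,y,.17)
```

```text
med (array([ 0.456 , -0.4033]), np.float64(0.0024)) 3597 0.049823145738304514
tilt [0.00665752 0.00968521]
large (array([ 0.4548, -0.4047]), np.float64(0.0012)) 3591
[ 0.41447527 -0.36749367  0.14493365]
[[-0.028, -0.0012, -0.0236, -4.08], [-0.056, -0.0024, -0.0472, -8.16], [-0.084, -0.0036, -0.0708, -12.24], [-0.112, -0.0048, -0.0944, -16.32], [-0.14, -0.006, -0.118, -20.4]]
[[-0.0344, -0.0012, -0.0124, -4.08], [-0.0688, -0.0024, -0.0248, -8.16], [-0.1032, -0.0036, -0.0372, -12.24], [-0.1376, -0.0048, -0.0496, -16.32], [-0.172, -0.006, -0.062, -20.4]]
[[-0.0366, -0.0014, 0.0004, -4.1], [-0.0732, -0.0028, 0.0008, -8.2], [-0.1098, -0.0042, 0.0012, -12.3], [-0.1464, -0.0056, 0.0016, -16.4], [-0.183, -0.007, 0.002, -20.5]]
[[-0.0342, -0.0012, 0.0132, -4.08], [-0.0684, -0.0024, 0.0264, -8.16], [-0.1026, -0.0036, 0.0396, -12.24], [-0.1368, -0.0048, 0.0528, -16.32], [-0.171, -0.006, 0.066, -20.4]]
end [0.4307 0.3646 0.1699] -49.75
```

View pics/w5.png

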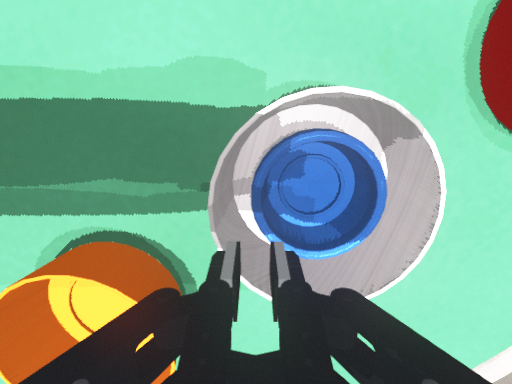

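The medium dish sits seated in the steel dish at (320,190): rim at z 0.050, centres within 2 mm, flat. Next the small one.

Emit:
{"fn": "move_arm", "kwargs": {"deltas": [[[-0.028, -0.0012, -0.0236, -4.08], [-0.056, -0.0024, -0.0472, -8.16], [-0.084, -0.0036, -0.0708, -12.24], [-0.112, -0.0048, -0.0944, -16.32], [-0.14, -0.006, -0.118, -20.4]]]}}

```text
time: 10.15
ee_pos: [0.4184, -0.1833, 0.1511]
tcp_rot: [-90.1, 0.0, -110.9]
wrist_force: [1.0, 0.1, 0.1]
opening: 0.0157
```

Emit:
{"fn": "move_arm", "kwargs": {"deltas": [[[-0.0344, -0.0012, -0.0124, -4.08], [-0.0688, -0.0024, -0.0248, -8.16], [-0.1032, -0.0036, -0.0372, -12.24], [-0.1376, -0.0048, -0.0496, -16.32], [-0.172, -0.006, -0.062, -20.4]]]}}

```text
time: 10.65
ee_pos: [0.4223, -0.0007, 0.1573]
tcp_rot: [-90.1, -0.0, -90.5]
wrist_force: [0.8, -0.2, 0.0]
opening: 0.0157
```

Emit:
{"fn": "move_arm", "kwargs": {"deltas": [[[-0.0366, -0.0014, 0.0004, -4.1], [-0.0732, -0.0028, 0.0008, -8.2], [-0.1098, -0.0042, 0.0012, -12.3], [-0.1464, -0.0056, 0.0016, -16.4], [-0.183, -0.007, 0.002, -20.5]]], "claw": 0.024}}

```text
time: 11.15
ee_pos: [0.4263, 0.1822, 0.1642]
tcp_rot: [-90.1, -0.0, -70.0]
wrist_force: [1.6, -1.3, 0.7]
opening: 0.0239
```

Emit:
{"fn": "move_arm", "kwargs": {"deltas": [[[-0.0342, -0.0012, 0.0132, -4.08], [-0.0684, -0.0024, 0.0264, -8.16], [-0.1026, -0.0036, 0.0396, -12.24], [-0.1368, -0.0048, 0.0528, -16.32], [-0.171, -0.006, 0.066, -20.4]]]}}

```text
time: 11.65
ee_pos: [0.4305, 0.3653, 0.1699]
tcp_rot: [-90.1, -0.0, -49.6]
wrist_force: [0.5, 0.5, 0.3]
opening: 0.0242
```

Emit:
{"fn": "move_arm", "kwargs": {"deltas": [[[0, 0, 0, 0], [0, 0, 0, 0], [0, 0, 0, 0], [0, 0, 0, 0]]]}}

```text
time: 12.05
ee_pos: [0.4312, 0.3631, 0.1712]
tcp_rot: [-90.0, -0.0, -49.8]
wrist_force: [-0.1, -0.2, 0.1]
opening: 0.0239
```

Run:
```python
from h import *
c=camera("wrist"); o=get_obs(); P=cloud(c); cv2.imwrite("pics/w6.png",c["color"]); print(o["ee_pos"],o["tcp_rot"].round(2),o["opening"])
I=c["color"].astype(int); H=np.hypot(P[...,0]-.449,P[...,1]-.381)
q=P[(abs(P[...,2]-.057)<.005)&(H<.04)&(I[...,2]>1.3*I[...,0])]; f=fix(q[:,:2],.0255,[.449,.381]); print("small",f,len(q),np.median(q[:,2]),circ(q[:,:2]),q.min(0),q.max(0))
x,y=near(f[0],.024)
s=plan(x,y,.09); s=plan(x,y,.044,start=s,step=.02)
```

```text
[0.43126757 0.36322517 0.17140273] [-90.    -0.   -49.83] 0.0241375232133785
small (array([0.4495, 0.3808]), np.float64(0.0023)) 1761 0.05693473058923948 (array([0.44933659, 0.38095048]), np.float64(0.025620989189582073), 1628) [0.42061002 0.35089777 0.05202576] [0.48003446 0.40981492 0.05932874]
[[-0.0004, 0.0162, 0.0002, -0.02], [-0.0008, 0.0324, 0.0004, -0.04], [-0.0012, 0.0486, 0.0006, -0.06], [-0.0016, 0.0648, 0.0008, -0.08], [-0.002, 0.081, 0.001, -0.1]]
end [0.4307 0.3654 0.0904] -49.73
[[0.0, 0.0092, 0.0, 0.0], [0.0, 0.0184, 0.0, 0.0], [0.0, 0.0276, 0.0, 0.0], [0.0, 0.0368, 0.0, 0.0], [0.0, 0.046, 0.0, 0.0]]
end [0.4307 0.3654 0.0444] -49.73
```

View pics/w6.png

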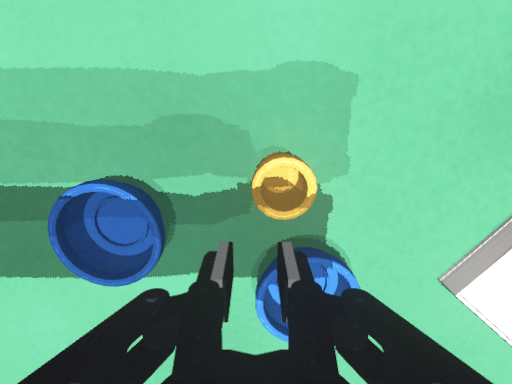

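Small dish at (284,186) in the close view, centre (0.4495, 0.381), matching the top view. Going down and gripping.

Emit:
{"fn": "move_arm", "kwargs": {"deltas": [[[-0.0005, 0.017, 0, 0], [-0.001, 0.034, 0.0005, 0], [-0.001, 0.05, 0.0005, 0], [-0.0015, 0.067, 0.001, 0], [-0.002, 0.081, 0.001, 0]]]}}

```text
time: 12.6
ee_pos: [0.4307, 0.3656, 0.0895]
tcp_rot: [-90.0, -0.0, -49.8]
wrist_force: [-0.1, -0.3, 0.5]
opening: 0.0241
```

Emit:
{"fn": "move_arm", "kwargs": {"deltas": [[[0, 0.01, 0, 0], [0, 0.02, 0, 0], [0, 0.03, 0, 0], [0, 0.04, 0, 0], [0, 0.046, 0, 0]]]}}

```text
time: 13.1
ee_pos: [0.4305, 0.3661, 0.0433]
tcp_rot: [-90.0, -0.0, -49.7]
wrist_force: [0.7, 1.2, -0.6]
opening: 0.024
```

Emit:
{"fn": "move_arm", "kwargs": {"deltas": [[[0, 0, 0, 0], [0, 0, 0, 0], [0, 0, 0, 0], [0, 0, 0, 0], [0, 0, 0, 0]]], "claw": 0, "newtons": 80}}

```text
time: 13.6
ee_pos: [0.4307, 0.3664, 0.0446]
tcp_rot: [-90.0, 0.0, -49.7]
wrist_force: [-1.3, -0.4, -1.2]
opening: 0.0083
```

Run:
```python
from h import *
c=camera("wrist"); o=get_obs(); P=cloud(c); cv2.imwrite("pics/w7.png",c["color"]); t=np.array(o["ee_pos"]); w=o["tcp_rot"][2]; print(t,w,o["opening"])
I=c["color"].astype(int); H=np.hypot(P[...,0]-.449,P[...,1]-.381)
q=P[(abs(P[...,2]-.057)<.004)&(H<.045)&(I[...,2]>1.3*I[...,0])]; f=fix(q[:,:2],.0255,[.449,.381]); print("small",f,len(q),np.median(q[:,2]))
d=axes(w).T@np.array([*(f[0]-t[:2]),0]); print("dish from TCP (tool axes)",d.round(4))
s=plan(*t[:2],.15,yaw=w,step=.03)
x,y=near([.4555,-.4035],.024); s=plan(x,y,.17,start=s,step=.04)
```

```text
[0.43069459 0.36636856 0.04450172] -49.74470890039177 0.007792359446856167
small (array([0.4489, 0.3812]), np.float64(0.0023)) 3941 0.058200682112466345
dish from TCP (tool axes) [0.0004 0.     0.0235]
[[0.0, -0.021, 0.0, -0.0], [0.0, -0.042, 0.0, -0.0], [0.0, -0.063, 0.0, -0.0], [0.0, -0.084, 0.0, -0.0], [0.0, -0.105, 0.0, -0.0]]
end [0.4307 0.3664 0.1495] -49.74
[[0.029, -0.001, -0.024, 4.08], [0.058, -0.002, -0.048, 8.16], [0.087, -0.003, -0.072, 12.24], [0.116, -0.004, -0.096, 16.32], [0.145, -0.005, -0.12, 20.4]]
[[0.0356, -0.001, -0.0126, 4.1], [0.0712, -0.002, -0.0252, 8.2], [0.1068, -0.003, -0.0378, 12.3], [0.1424, -0.004, -0.0504, 16.4], [0.178, -0.005, -0.063, 20.5]]
[[0.0376, -0.001, 0.0008, 4.08], [0.0752, -0.002, 0.0016, 8.16], [0.1128, -0.003, 0.0024, 12.24], [0.1504, -0.004, 0.0032, 16.32], [0.188, -0.005, 0.004, 20.4]]
[[0.0352, -0.001, 0.0138, 4.1], [0.0704, -0.002, 0.0276, 8.2], [0.1056, -0.003, 0.0414, 12.3], [0.1408, -0.004, 0.0552, 16.4], [0.176, -0.005, 0.069, 20.5]]
end [ 0.4371 -0.3877  0.1695] -131.54
```

Emit:
{"fn": "move_arm", "kwargs": {"deltas": [[[0, -0.006, 0, 0], [0, -0.02, 0, 0], [0, -0.05, 0, 0], [0, -0.085, 0, 0], [0, -0.105, 0, 0]]]}}

```text
time: 14.15
ee_pos: [0.4312, 0.3668, 0.1536]
tcp_rot: [-89.8, 0.0, -49.7]
wrist_force: [0.7, 1.1, -1.6]
opening: 0.0074
```

Emit:
{"fn": "move_arm", "kwargs": {"deltas": [[[0.02, -0.001, -0.017, 3], [0.046, -0.002, -0.038, 6.5], [0.077, -0.003, -0.064, 10.8], [0.11, -0.004, -0.091, 15.5], [0.145, -0.005, -0.12, 20.4]]]}}

```text
time: 14.65
ee_pos: [0.4326, 0.1769, 0.1557]
tcp_rot: [-89.9, 0.0, -70.3]
wrist_force: [0.7, -0.5, -1.5]
opening: 0.0077
```

Emit:
{"fn": "move_arm", "kwargs": {"deltas": [[[0.0356, -0.001, -0.0126, 4.1], [0.0712, -0.002, -0.0252, 8.2], [0.1068, -0.003, -0.0378, 12.3], [0.1424, -0.004, -0.0504, 16.4], [0.178, -0.005, -0.063, 20.5]]]}}

```text
time: 15.15
ee_pos: [0.4339, -0.0122, 0.1609]
tcp_rot: [-89.9, -0.0, -90.8]
wrist_force: [0.2, 0.4, -0.6]
opening: 0.0079
```

Emit:
{"fn": "move_arm", "kwargs": {"deltas": [[[0.0376, -0.001, 0.0008, 4.08], [0.0752, -0.002, 0.0016, 8.16], [0.1128, -0.003, 0.0024, 12.24], [0.1504, -0.004, 0.0032, 16.32], [0.188, -0.005, 0.004, 20.4]]]}}

```text
time: 15.65
ee_pos: [0.4357, -0.2005, 0.1659]
tcp_rot: [-89.9, -0.0, -111.2]
wrist_force: [0.4, 0.1, -1.0]
opening: 0.0072
```

Emit:
{"fn": "move_arm", "kwargs": {"deltas": [[[0.039, -0.001, 0.0155, 4.6], [0.078, -0.002, 0.031, 9], [0.115, -0.003, 0.045, 13.2], [0.15, -0.004, 0.059, 17.5], [0.176, -0.005, 0.069, 20.5]]]}}

```text
time: 16.15
ee_pos: [0.4367, -0.3902, 0.1705]
tcp_rot: [-89.9, -0.0, -131.8]
wrist_force: [0.7, 0.3, -1.4]
opening: 0.0081
```

Emit:
{"fn": "move_arm", "kwargs": {"deltas": [[[0, 0, 0, 0], [0, 0, 0, 0], [0, 0, 0, 0], [0, 0, 0, 0]]]}}

```text
time: 16.55
ee_pos: [0.4372, -0.387, 0.1699]
tcp_rot: [-90.0, 0.0, -131.5]
wrist_force: [-0.5, 0.1, -1.2]
opening: 0.0078
```

```bash
cat > m.py <<'E'
from h import *
def look(name,tag):
    c=camera(name); o=get_obs(); P=cloud(c); cv2.imwrite(f"pics/{tag}.png",c["color"]); t=np.array(o["ee_pos"]); w=o["tcp_rot"][2]
    print(name,t.round(4),o["tcp_rot"].round(2),o["opening"],o["wrist_force"].round(2))
    d=t+axes(w)@[0,0,.0237]; print("pred small",d.round(4))
    I=c["color"].astype(int); H=np.hypot(P[...,0]-d[0],P[...,1]-d[1])
    q=P[(abs(P[...,2]-t[2]-.0135)<.005)&(H<.04)&(I[...,2]>1.3*I[...,0])]; print("small",fix(q[:,:2],.0255,d[:2]),len(q),np.median(q[:,2]))
    blue=I[...,0]>1.4*I[...,1]; H=np.hypot(P[...,0]-.455,P[...,1]+.403)
    q=P[blue&(abs(P[...,2]-.049)<.005)&(H<.065)&(H>.042)]
    if len(q): print("med",fix(q[:,:2],.0535,[.455,-.403]),len(q),np.median(q[:,2]))
    q=P[(abs(P[...,2]-.0795)<.003)&(H<.1)&(H>.078)&(abs(I[...,2]-I[...,1])<30)]
    if len(q): print("large",fix(q[:,:2],.088,[.455,-.4]),len(q))
E
python3 -c "
from m import *
look('wrist','w8'); look('top','t8')"
```

```text
wrist [ 0.4372 -0.387   0.1698] [ -89.97    0.   -131.47] 0.007738095096316979 [-0.23  1.3  -1.79]
pred small [ 0.455  -0.4027  0.1698]
small (array([ 0.4566, -0.403 ]), np.float64(0.0022)) 3861 0.1835655540774372
med (array([ 0.4559, -0.4046]), np.float64(0.0023)) 2524 0.04989009742454123
large (array([ 0.4552, -0.4052]), np.float64(0.0011)) 2547
top [ 0.4372 -0.3871  0.1698] [ -89.97    0.   -131.48] 0.007754926621853353 [ 0.11 -0.42 -1.67]
pred small [ 0.455  -0.4028  0.1698]
small (array([ 0.4557, -0.4019]), np.float64(0.0015)) 44 0.18489719847896768
med (array([ 0.4543, -0.4034]), np.float64(0.0019)) 122 0.0504617916455099
large (array([ 0.4545, -0.4028]), np.float64(0.0014)) 105
```

View pics/w8.png

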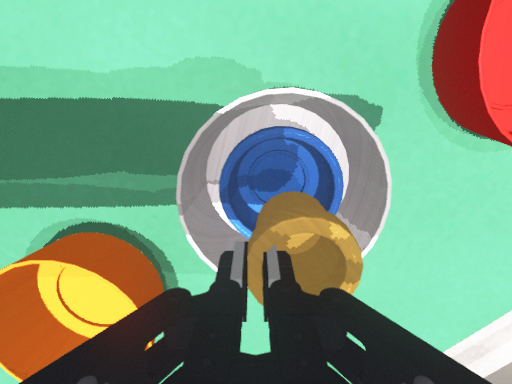

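Small dish held at (305,255), about 1.8 mm off the medium's axis in both views. I correct that along tool x, lower and look again.

Emit:
{"fn": "move_arm", "kwargs": {"deltas": [[[0.002, 0.012, 0, 0], [0.002, 0.035, 0, 0], [0.002, 0.062, 0, 0], [0.002, 0.085, 0, 0], [0.002, 0.096, 0, 0]]]}}

```text
time: 17.15
ee_pos: [0.4346, -0.3882, 0.0702]
tcp_rot: [-90.2, -0.0, -131.5]
wrist_force: [-0.6, -0.7, -1.6]
opening: 0.0077
```

Emit:
{"fn": "move_arm", "kwargs": {"deltas": [[[0, 0, 0, 0], [0, 0, 0, 0], [0, 0, 0, 0], [0, 0, 0, 0]]]}}

```text
time: 17.55
ee_pos: [0.4362, -0.3897, 0.0745]
tcp_rot: [-89.9, -0.0, -131.5]
wrist_force: [1.0, -0.1, -1.4]
opening: 0.0079
```

```bash
python3 -c "
from m import *
look('wrist','w9'); look('top','t9')"
```

```text
wrist [ 0.4361 -0.3897  0.0743] [ -89.91   -0.   -131.55] 0.0077635483289693686 [-0.35 -0.51 -0.87]
pred small [ 0.4538 -0.4054  0.0743]
small (array([ 0.4555, -0.4057]), np.float64(0.0022)) 3866 0.0881668433956212
med (array([ 0.4555, -0.4045]), np.float64(0.0023)) 5433 0.049890399060164486
large (array([ 0.4546, -0.4052]), np.float64(0.0012)) 6772
top [ 0.436  -0.3896  0.0741] [ -89.93   -0.   -131.55] 0.007676399476364609 [-0.5   0.15 -0.92]
pred small [ 0.4537 -0.4053  0.0741]
small (array([ 0.4533, -0.4052]), np.float64(0.0023)) 48 0.08854750768874387
med (array([ 0.4534, -0.4031]), np.float64(0.0021)) 110 0.050999564254829544
large (array([ 0.4541, -0.4028]), np.float64(0.0014)) 94
```

Emit:
{"fn": "move_arm", "kwargs": {"deltas": [[[-0.001, 0.004, -0.001, 0], [-0.001, 0.008, -0.001, 0], [-0.001, 0.012, -0.001, 0], [-0.001, 0.015, -0.001, 0], [-0.001, 0.016, -0.001, 0]]]}}

```text
time: 18.15
ee_pos: [0.4354, -0.3877, 0.0566]
tcp_rot: [-90.0, -0.0, -131.5]
wrist_force: [-0.4, 0.1, -0.2]
opening: 0.0077
```

Emit:
{"fn": "move_arm", "kwargs": {"deltas": [[[0, 0, 0, 0], [0, 0.001, 0, 0], [0, 0.002, 0, 0], [0, 0.003, 0, 0], [0, 0.003, 0, 0]]]}}

```text
time: 18.65
ee_pos: [0.4355, -0.3878, 0.0541]
tcp_rot: [-90.0, -0.0, -131.5]
wrist_force: [-1.1, 0.9, -1.1]
opening: 0.0078
```

Emit:
{"fn": "move_arm", "kwargs": {"deltas": [[[0, 0.001, 0, 0], [0, 0.001, 0, 0], [0, 0.0015, 0, 0], [0, 0.0015, 0, 0]]]}}

```text
time: 19.05
ee_pos: [0.4358, -0.388, 0.0534]
tcp_rot: [-90.0, 0.0, -131.5]
wrist_force: [-0.6, 0.8, 4.7]
opening: 0.0077
```

Emit:
{"fn": "move_arm", "kwargs": {"deltas": [[[0, 0, 0, 0], [0, 0, 0, 0], [0, 0, 0, 0]]], "claw": 0.02}}

```text
time: 19.35
ee_pos: [0.4355, -0.3879, 0.0525]
tcp_rot: [-90.0, -0.0, -131.5]
wrist_force: [0.3, 0.2, -0.0]
opening: 0.02
```

Emit:
{"fn": "move_arm", "kwargs": {"deltas": [[[0, -0.004, 0, 0], [0, -0.012, 0, 0], [0, -0.03, 0, 0], [0, -0.065, 0, 0], [0, -0.1, 0, 0]]]}}

```text
time: 19.85
ee_pos: [0.4353, -0.3877, 0.1542]
tcp_rot: [-90.0, -0.0, -131.5]
wrist_force: [0.2, -0.6, -0.0]
opening: 0.0199
```

Emit:
{"fn": "move_arm", "kwargs": {"deltas": [[[0, 0, 0, 0], [0, 0, 0, 0], [0, 0, 0, 0], [0, 0, 0, 0]]], "claw": 0.07}}

```text
time: 20.25
ee_pos: [0.4352, -0.3875, 0.1516]
tcp_rot: [-90.1, -0.0, -131.5]
wrist_force: [-0.2, -0.3, 0.3]
opening: 0.0701
```

Run:
```python
from m import *
for n in("wrist","top"):
    c=camera(n); P=cloud(c); cv2.imwrite(f"pics/{n}10.png",c["color"])
    I=c["color"].astype(int); H=np.hypot(P[...,0]-.455,P[...,1]+.4035); blue=I[...,0]>1.4*I[...,1]
    def tilt(q): return np.linalg.lstsq(np.c_[q[:,:2],np.ones(len(q))],q[:,2],rcond=None)[0][:2].round(3)
    q=P[(abs(P[...,2]-.067)<.006)&(H<.04)&(I[...,2]>1.3*I[...,0])]; print("small",fix(q[:,:2],.0255,[.455,-.403]),len(q),np.median(q[:,2]),tilt(q))
    q=P[blue&(abs(P[...,2]-.049)<.005)&(H<.065)&(H>.042)]; print("med",fix(q[:,:2],.0535,[.455,-.403]),len(q),np.median(q[:,2]),tilt(q))
    q=P[(abs(P[...,2]-.0795)<.003)&(H<.1)&(H>.078)&(abs(I[...,2]-I[...,1])<30)]; print("large",fix(q[:,:2],.088,[.455,-.4]),len(q),tilt(q))
print(get_obs()["ee_pos"])
plan(.575,-.117,.17)
```

```text
small (array([ 0.4555, -0.4045]), np.float64(0.0023)) 2182 0.06689165990875695 [ 0.003 -0.   ]
med (array([ 0.4562, -0.4038]), np.float64(0.0024)) 3827 0.04984980581299295 [0.004 0.006]
large (array([ 0.4555, -0.4046]), np.float64(0.0012)) 3734 [0.    0.001]
small (array([ 0.4539, -0.4031]), np.float64(0.0027)) 81 0.06793624386100738 [-0.022 -0.043]
med (array([ 0.453, -0.403]), np.float64(0.0021)) 129 0.05127741703812827 [-0.002 -0.006]
large (array([ 0.4545, -0.4029]), np.float64(0.0014)) 112 [0.003 0.004]
[ 0.4352745  -0.38761872  0.15180592]
[[-0.0296, -0.0018, -0.0074, -3.0], [-0.0592, -0.0036, -0.0148, -6.0], [-0.0888, -0.0054, -0.0222, -9.0], [-0.1184, -0.0072, -0.0296, -12.0], [-0.148, -0.009, -0.037, -15.0]]
[[-0.0304, -0.0018, 0.0002, -3.0], [-0.0608, -0.0036, 0.0004, -6.0], [-0.0912, -0.0054, 0.0006, -9.0], [-0.1216, -0.0072, 0.0008, -12.0], [-0.152, -0.009, 0.001, -15.0]]
end [ 0.5746 -0.1168  0.1698] -101.55
```

View pics/wrist10.png

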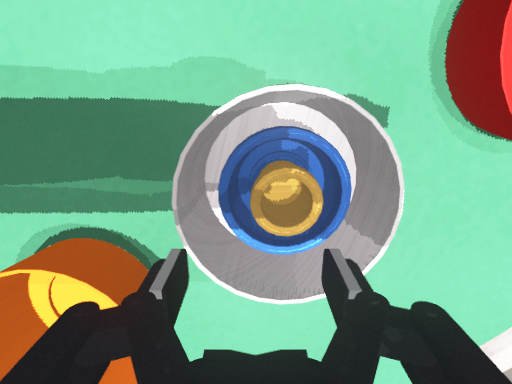

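The set is nested concentrically at (287,195), small rim at z 0.067 as it should be (9 pictures so far). On to the lid.

Emit:
{"fn": "move_arm", "kwargs": {"deltas": [[[-0.0296, -0.0018, -0.0074, -3.0], [-0.0592, -0.0036, -0.0148, -6.0], [-0.0888, -0.0054, -0.0222, -9.0], [-0.1184, -0.0072, -0.0296, -12.0], [-0.148, -0.009, -0.037, -15.0]]]}}

```text
time: 20.85
ee_pos: [0.5063, -0.2514, 0.1613]
tcp_rot: [-90.0, 0.0, -116.4]
wrist_force: [0.0, 0.0, -0.2]
opening: 0.0697
```

Emit:
{"fn": "move_arm", "kwargs": {"deltas": [[[-0.036, -0.002, 0, -3.6], [-0.07, -0.004, 0.0004, -7], [-0.1, -0.006, 0.0006, -10], [-0.13, -0.008, 0.0008, -13], [-0.152, -0.009, 0.001, -15]]]}}

```text
time: 21.35
ee_pos: [0.5753, -0.1153, 0.1704]
tcp_rot: [-90.0, 0.0, -101.4]
wrist_force: [0.4, -1.2, -0.5]
opening: 0.07
```

Emit:
{"fn": "move_arm", "kwargs": {"deltas": [[[0, 0, 0, 0], [0, 0, 0, 0], [0, 0, 0, 0], [0, 0, 0, 0]]]}}

```text
time: 21.75
ee_pos: [0.5745, -0.1179, 0.1707]
tcp_rot: [-90.0, -0.0, -101.6]
wrist_force: [-0.3, 0.6, 0.1]
opening: 0.0701
```

```bash
cat >> m.py <<'E'
def knob(c0,z,name="wrist",tag="k"):
    c=camera(name); o=get_obs(); P=cloud(c); cv2.imwrite(f"pics/{tag}.png",c["color"]); I=c["color"].astype(int)
    H=np.hypot(P[...,0]-c0[0],P[...,1]-c0[1]); red=(I[...,2]>2*I[...,1])&(I[...,2]>60)
    q=P[red&(H<.03)&(abs(P[...,2]-z)<.004)]; b=(np.percentile(q[:,:2],1,0)+np.percentile(q[:,:2],99,0))/2
    print(name,o["ee_pos"].round(4),o["tcp_rot"].round(2),"knob mean",q[:,:2].mean(0).round(4),"box",b.round(4),"ext",np.ptp(q,0).round(3),len(q),"z",np.median(q[:,2]).round(4))
    g=(abs(I[...,2]-I[...,1])<25)&(abs(I[...,0]-I[...,1])<25)&(H<.11)&(H>.025)&(abs(P[...,2]-(z-.03))<.006)
    q=P[g]; 
    if len(q)>50: print("disc z, tilt",np.median(q[:,2]).round(4),np.linalg.lstsq(np.c_[q[:,:2],np.ones(len(q))],q[:,2],rcond=None)[0][:2].round(3),q.min(0).round(3),q.max(0).round(3))
    return b
E
python3 - <<'E'
from m import *
b=knob([.575,-.117],.041); 
s=plan(*b,.08); s=plan(*b,.018,start=s,step=.02)
E
```

```text
wrist [ 0.5745 -0.1179  0.1708] [ -90.     -0.   -101.63] knob mean [ 0.5768 -0.1187] box [ 0.5769 -0.1194] ext [0.034 0.035 0.005] 995 z 0.04
disc z, tilt 0.0101 [ 0.001 -0.001] [ 0.484 -0.212  0.007] [ 0.67  -0.026  0.013]
[[0.0002, 0.0182, 0.0006, 0.02], [0.0004, 0.0364, 0.0012, 0.04], [0.0006, 0.0546, 0.0018, 0.06], [0.0008, 0.0728, 0.0024, 0.08], [0.001, 0.091, 0.003, 0.1]]
end [ 0.5773 -0.1195  0.0798] -101.73
[[-0.0, 0.0124, -0.0, -0.0], [-0.0, 0.0248, -0.0, -0.0], [-0.0, 0.0372, -0.0, -0.0], [-0.0, 0.0496, -0.0, -0.0], [-0.0, 0.062, -0.0, -0.0]]
end [ 0.5773 -0.1195  0.0178] -101.73
```

Emit:
{"fn": "move_arm", "kwargs": {"deltas": [[[0, 0.018, 0.0005, 0], [0.0005, 0.036, 0.001, 0], [0.0005, 0.055, 0.002, 0], [0.001, 0.073, 0.0025, 0], [0.001, 0.091, 0.003, 0]]]}}

```text
time: 22.3
ee_pos: [0.5773, -0.1193, 0.0791]
tcp_rot: [-90.0, -0.0, -101.6]
wrist_force: [0.7, -0.8, 0.0]
opening: 0.0699
```

Emit:
{"fn": "move_arm", "kwargs": {"deltas": [[[0, 0.02, 0, 0], [0, 0.036, 0, 0], [0, 0.048, 0, 0], [0, 0.057, 0, 0], [0, 0.062, 0, 0]]]}}

```text
time: 22.8
ee_pos: [0.5774, -0.1188, 0.0172]
tcp_rot: [-90.0, -0.0, -101.6]
wrist_force: [0.3, 1.2, 0.7]
opening: 0.0698
```

Emit:
{"fn": "move_arm", "kwargs": {"deltas": [[[0, 0, 0, 0], [0, 0, 0, 0], [0, 0, 0, 0], [0, 0, 0, 0], [0, 0, 0, 0]]], "claw": 0.02, "newtons": 80}}

```text
time: 23.3
ee_pos: [0.5782, -0.1187, 0.019]
tcp_rot: [-89.9, -0.0, -101.5]
wrist_force: [-1.9, -0.2, 5.5]
opening: 0.0337
```

Run:
```python
from m import *
o=get_obs(); t=o["ee_pos"]; w=o["tcp_rot"][2]; print(t,w,o["opening"],o["wrist_force"])
knob([.577,-.119],.041,"top")
s=plan(*t[:2],.15,yaw=w,step=.03)
s=plan(.4552,-.4035,.15,start=s,step=.035)
```

```text
[ 0.57816134 -0.11874894  0.01900335] -101.545364150828 0.03374248655680631 [-1.93163454 -0.23194348  5.48925357]Traceback (most recent call last):
  File "<stdin>", line 3, in <module>
  File "m.py", line 16, in knob
    q=P[red&(H<.03)&(abs(P[...,2]-z)<.004)]; b=(np.percentile(q[:,:2],1,0)+np.percentile(q[:,:2],99,0))/2
                                                ~~~~~~~~~~~~~^^^^^^^^^^^^^
    return _quantile_unchecked(
        a, q, axis, out, overwrite_input, method, keepdims, weights)
    return _ureduce(a,
                    func=_quantile_ureduce_func,
    ...<5 lines>...
                    overwrite_input=overwrite_input,
                    method=method)
    r = func(a, **kwargs)
    result = _quantile(arr,
                       quantiles=q,
    ...<2 lines>...
                       out=out,
                       weights=wgt)
    slices_having_nans = np.isnan(arr[-1, ...])
                                  ~~~^^^^^^^^^
IndexError: index -1 is out of bounds for axis 0 with size 0
```

Run:
```python
from m import *
o=get_obs(); t=o["ee_pos"]; w=o["tcp_rot"][2]; print(t,w)
s=plan(*t[:2],.15,yaw=w,step=.03)
s=plan(.4552,-.4035,.15,start=s,step=.035)
```

```text
[ 0.57815809 -0.11873542  0.01899648] -101.54221441124876
[[0.0, -0.0262, 0.0, -0.0], [0.0, -0.0524, 0.0, -0.0], [0.0, -0.0786, 0.0, -0.0], [0.0, -0.1048, 0.0, -0.0], [0.0, -0.131, 0.0, -0.0]]
end [ 0.5782 -0.1187  0.15  ] -101.54
[[0.0304, -0.0, -0.0064, 3.0], [0.0608, -0.0, -0.0128, 6.0], [0.0912, -0.0, -0.0192, 9.0], [0.1216, -0.0, -0.0256, 12.0], [0.152, -0.0, -0.032, 15.0]]
[[0.031, -0.0, 0.0018, 3.0], [0.062, -0.0, 0.0036, 6.0], [0.093, -0.0, 0.0054, 9.0], [0.124, -0.0, 0.0072, 12.0], [0.155, -0.0, 0.009, 15.0]]
end [ 0.4552 -0.4039  0.15  ] -131.54
```

Emit:
{"fn": "move_arm", "kwargs": {"deltas": [[[0, -0.006, 0, 0], [0, -0.025, 0, 0], [0, -0.06, 0, 0], [0, -0.1, 0, 0], [0, -0.131, 0, 0]]]}}

```text
time: 23.85
ee_pos: [0.5777, -0.1186, 0.1513]
tcp_rot: [-89.9, 0.0, -101.5]
wrist_force: [1.5, -1.3, -0.8]
opening: 0.0335
```

Emit:
{"fn": "move_arm", "kwargs": {"deltas": [[[0.018, 0, -0.004, 2], [0.045, 0, -0.01, 4.5], [0.078, 0, -0.016, 7.8], [0.114, 0, -0.024, 11.3], [0.152, 0, -0.032, 15]]]}}

```text
time: 24.35
ee_pos: [0.5153, -0.262, 0.149]
tcp_rot: [-90.0, 0.0, -116.6]
wrist_force: [0.6, -0.9, -2.0]
opening: 0.0337
```

Emit:
{"fn": "move_arm", "kwargs": {"deltas": [[[0.037, 0, 0.002, 3.6], [0.073, 0, 0.004, 7.1], [0.107, 0, 0.006, 10.4], [0.136, 0, 0.008, 13.2], [0.155, 0, 0.009, 15]]]}}

```text
time: 24.85
ee_pos: [0.4536, -0.4056, 0.1488]
tcp_rot: [-90.0, -0.0, -131.7]
wrist_force: [-0.5, -0.2, -1.3]
opening: 0.0338
```

Emit:
{"fn": "move_arm", "kwargs": {"deltas": [[[0, 0, 0, 0], [0, 0, 0, 0], [0, 0, 0, 0], [0, 0, 0, 0]]]}}

```text
time: 25.25
ee_pos: [0.4551, -0.403, 0.1489]
tcp_rot: [-90.0, 0.0, -131.5]
wrist_force: [-0.1, 0.8, -2.1]
opening: 0.0337
```

```bash
cat >> m.py <<'E'
def lid(tag,name):
    c=camera(name); o=get_obs(); P=cloud(c); cv2.imwrite(f"pics/{tag}.png",c["color"]); I=c["color"].astype(int); t=o["ee_pos"]
    print(name,t.round(4),o["tcp_rot"].round(2),o["opening"],o["wrist_force"].round(2))
    H=np.hypot(P[...,0]-t[0],P[...,1]-t[1]); q=P[(H<.1)&(H>.05)&(abs(P[...,2]-(t[2]-.008))<.008)]
    A=np.linalg.lstsq(np.c_[q[:,:2]-t[:2],np.ones(len(q))],q[:,2],rcond=None)[0]; print("disc z,tilt",A.round(4),len(q))
    h=np.hypot(*(q[:,:2]-t[:2]).T); e=q[h>.088]   # outer margin
    lo,hi=np.percentile(q[:,:2],.5,0),np.percentile(q[:,:2],99.5,0); print("lid ext",lo.round(4),hi.round(4),"centre",((lo+hi)/2).round(4))
    # outer edge per sector
    a=np.arctan2(q[:,1]-t[1],q[:,0]-t[0]); b=np.round(a/np.radians(6)).astype(int)
    E_=np.array([q[b==k][np.argmax(h[b==k])][:2] for k in np.unique(b) if (b==k).sum()>4 and h[b==k].max()>.085]); print("edge fit",fix(E_,.094,t[:2]),len(E_))
    H=np.hypot(P[...,0]-.455,P[...,1]+.4035); q=P[(abs(P[...,2]-.0795)<.003)&(H<.1)&(H>.078)&(abs(I[...,2]-I[...,1])<30)]
    if len(q)>20: print("large",fix(q[:,:2],.088,[.455,-.4]),len(q))
E
python3 -c "
from m import *
lid('w11','wrist'); lid('t11','top')"
```

```text
wrist [ 0.4551 -0.4031  0.1489] [ -90.      0.   -131.47] 0.03374494064677049 [ 0.85 -0.35 -2.48]
disc z,tilt [-1.000e-04 -3.000e-04  1.399e-01] 44641
lid ext [ 0.3763 -0.4791] [ 0.5471 -0.3129] centre [ 0.4617 -0.396 ]
edge fit (array([ 0.4557, -0.4047]), np.float64(0.0002)) 39
top [ 0.455  -0.4032  0.1489] [ -89.99    0.   -131.47] 0.03365821090051981 [-0.25  0.49 -2.22]
disc z,tilt [0.0002 0.0008 0.1416] 1244
lid ext [ 0.377  -0.4557] [ 0.5472 -0.3093] centre [ 0.4621 -0.3825]
edge fit (array([ 0.4547, -0.4027]), np.float64(0.0007)) 34
large (array([ 0.4563, -0.4025]), np.float64(0.001)) 47
```

View pics/w11.png

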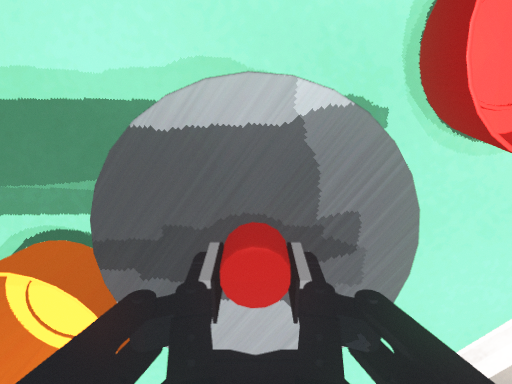

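Lid is held level at (255,215), and both cameras put it within about 0.5 mm of the steel dish's axis. Lowering.

Emit:
{"fn": "move_arm", "kwargs": {"deltas": [[[0, 0.012, 0, 0], [0, 0.026, 0, 0], [0, 0.036, 0, 0], [0, 0.042, 0, 0], [0, 0.045, 0, 0]]]}}

```text
time: 25.85
ee_pos: [0.4542, -0.4035, 0.1025]
tcp_rot: [-90.1, 0.0, -131.5]
wrist_force: [1.0, 1.0, -2.4]
opening: 0.0332
```

Emit:
{"fn": "move_arm", "kwargs": {"deltas": [[[0, 0, 0, 0], [0, 0.001, 0, 0], [0, 0.003, 0, 0], [0, 0.005, 0, 0], [0, 0.006, 0, 0]]]}}

```text
time: 26.35
ee_pos: [0.4546, -0.4039, 0.0977]
tcp_rot: [-90.0, 0.0, -131.5]
wrist_force: [0.2, 0.4, -1.2]
opening: 0.0336
```

Emit:
{"fn": "move_arm", "kwargs": {"deltas": [[[0, 0.001, 0, 0], [0, 0.002, 0, 0], [0, 0.003, 0, 0], [0, 0.004, 0, 0], [0, 0.004, 0, 0]]]}}

```text
time: 26.85
ee_pos: [0.4546, -0.4038, 0.0936]
tcp_rot: [-90.0, 0.0, -131.5]
wrist_force: [-0.2, 0.3, -2.3]
opening: 0.0339
```

Emit:
{"fn": "move_arm", "kwargs": {"deltas": [[[0, 0.0005, 0, 0], [0, 0.001, 0, 0], [0, 0.0015, 0, 0], [0, 0.0015, 0, 0]]]}}

```text
time: 27.25
ee_pos: [0.4547, -0.4039, 0.0935]
tcp_rot: [-89.9, -0.0, -131.5]
wrist_force: [-3.0, 3.1, 7.4]
opening: 0.0339
```

Emit:
{"fn": "move_arm", "kwargs": {"deltas": [[[0, 0.0003, 0, 0], [0, 0.0004, 0, 0], [0, 0.0004, 0, 0], [0, 0.0004, 0, 0], [0, 0.0004, 0, 0]]]}}

```text
time: 27.75
ee_pos: [0.4546, -0.4039, 0.0934]
tcp_rot: [-89.9, -0.0, -131.5]
wrist_force: [-4.1, 3.0, 9.3]
opening: 0.0334
```

Emit:
{"fn": "move_arm", "kwargs": {"deltas": [[[0, 0, 0, 0], [0, 0, 0, 0], [0, -0.001, 0, 0], [0, -0.001, 0, 0]]], "claw": 0.07}}

```text
time: 28.15
ee_pos: [0.4547, -0.4039, 0.0929]
tcp_rot: [-90.0, 0.0, -131.5]
wrist_force: [-0.7, -0.1, 0.8]
opening: 0.0699
```

Emit:
{"fn": "move_arm", "kwargs": {"deltas": [[[0, -0.01, 0, 0], [0, -0.03, 0, 0], [0, -0.06, 0, 0], [0, -0.09, 0, 0], [0, -0.12, 0, 0]]]}}

```text
time: 28.65
ee_pos: [0.4545, -0.4037, 0.2149]
tcp_rot: [-90.0, 0.0, -131.5]
wrist_force: [0.9, -0.2, 0.0]
opening: 0.07
```

Emit:
{"fn": "move_arm", "kwargs": {"deltas": [[[0, 0, 0, 0], [0, 0, 0, 0], [0, 0, 0, 0], [0, 0, 0, 0]]]}}

```text
time: 29.05
ee_pos: [0.4543, -0.4036, 0.2117]
tcp_rot: [-90.1, -0.0, -131.5]
wrist_force: [0.3, -0.2, -0.2]
opening: 0.0701
```

Run:
```python
from m import *
knob([.455,-.404],.115,"wrist","w12")
c=camera("top"); P=cloud(c); cv2.imwrite("pics/t12.png",c["color"])
for n,u,v in(("bin",340,119),("hub",256,104),("spanner",190,115)):print(n,P[v,u].round(3))
print(get_obs()["wrist_force"].round(2))
```

```text
wrist [ 0.4543 -0.4036  0.2119] [ -90.1     0.   -131.55] knob mean [ 0.4564 -0.4043] box [ 0.4561 -0.4045] ext [0.034 0.035 0.005] 1258 z 0.1144
disc z, tilt 0.0846 [ 0.    -0.001] [ 0.363 -0.498  0.082] [ 0.549 -0.312  0.087]
bin [ 0.756 -0.275  0.005]
hub [0.788 0.    0.054]
spanner [0.765 0.216 0.003]
[-0.27 -0.55  0.07]
```

View pics/w12.png

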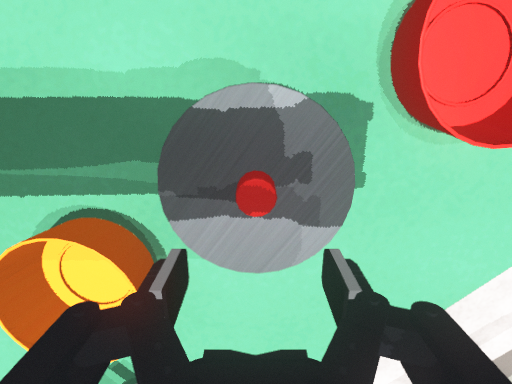

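The lid is home and level at (257,180): disc top at z 0.0846 (0.085 expected), knob top at 0.1144 (0.115 expected). Handing in.

```bash
python3 -c "
from workcell import job_done; print(job_done())"
```

```text
the job is handed in; nothing more can be done
None
```

The job is handed in at about 29 s of the 72 s allowed. The medium dish is nested in the large dish, the small dish is in the medium, and the lid is on and pressed down. No verdict was reported.

| Check | Result |
|---|---|
| Medium dish after release | Rim at z 0.050 m (0.051 expected), flat to about 0.01 rad. Its axis was within about 2 mm of the large dish's. |
| Small dish after release | Rim at z 0.067 m (0.068 expected). The wrist camera shows it flat and within about 1 mm of the medium's axis. |
| Lid press | About 9 N at the wrist with the lid still held, for about 0.5 s. With the lid's own weight, that makes about 11 N on the large dish. |
| Lid after release | Level, with the disc top at z 0.0846 m (0.085 expected) and its knob within about 1 mm of the large dish's axis. |
| Bystanders | Single depth readings on the hub, bin and spanner matched the start to about 1 mm across the bench. |

**Disagreements:**
- The top camera gave the small dish a tilt of up to 0.04 rad, but from only 81 noisy points; the wrist camera, with 2182 points, read 0.003.
- The wrist and top cameras differed by 1 to 3 mm on absolute positions, within the stated calibration, so I placed each piece by its offset from the dish it went into.
- At the medium dish grasp, the tool was about 5 mm from the position I had planned, because I took the reading while the arm was still settling. The dish was still gripped squarely.

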